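# Hang the lift-off door on the varnish cabinet and shut it

## Task

The little varnish cabinet is missing its lift-off door, which stands in the grooved rest. Lift the door out, hold it upright and standing open at about a right angle to the cabinet front, and lower it gently so both knuckles drop fully over the two hinge pins; the hinge plate has been shifted in its slots, so feel for the pins sideways and do not force anything. Then swing the door fully shut and let go, leaving the glue bottle and the roll of tape where they are.

Things in the scene. Friction and masses are not known exactly. Their poses are not given: they have to be found in the camera images.
- cabinet: Plywood cabinet fixed on the bench, 160 wide (y) x 120 deep (x) x 150 high, three varnish bottles (fixed) inside. Origin: centre of its underside; x points to its back, its open front is the plane x = -60, z up. On its right (-y) a wooden post (y -80 to -140, front at x = -50) carries the steel hinge plate with two ledges, each with an upright pin. The plate does not give under ordinary force.
- slot_end (a point): Point on the vertical line where the pins would stand with the hinge plate at the inner end of its slots: cabinet x -70, y -95, z 12 (height of the door's origin when hung); axes as the cabinet. The plate is clamped further out: both pins really stand somewhere from 2 to 20 mm from here along the cabinet's -y (x true), and no reading shows how far.
- pin_top (a point): 114 mm above slot_end, level with the top of the upper pin (it does not show the shift either). Pins: brass, 14 diameter, 18 tall, blunt top, one above the other on one vertical line. They stand on ledges with tops at z = 30 and 108 mm over the bench, on which the knuckles come to rest; ledges 7 thick, 25 wide along y, their round fronts reaching 12.5 mm in front of the axis.
- door: Loose upright wooden door, about 0.2 kg. Origin: on the axis of its two knuckles, level with the lower edge; z up. Panel 12 thick (x -6 to 6), 180 wide (y 16 to 196), 140 high (z 0 to 140), plain top edge to grasp; outer face -x, with a small brass knob (y 170, z 60, out to x -26). Shut, its axes are parallel to the cabinet's; open at a right angle it is turned +90 degrees about z from that.
- knuckle (a point): Bottom of the upper knuckle, on its axis (door 0, 0, 96 mm). Knuckles: dark steel tubes, 26 outer, 16.5 inner diameter, 18 tall, from door z = 18 and 96, open at both ends. To bring them over the pins the door must be more than 18 mm above its hung height, but less than 50 mm so that the lower knuckle passes under the upper ledge: come in from the front at that height, then lower.
- door_edge (a point): Point on the door's inner face at its free edge (door x 6, y 194, z 70 mm). It is at cabinet x = -60 when shut against the cabinet's front edges, which stop the door (4 mm gap behind the panel when parallel). The hung door turns freely on the pins, about the knuckle axis, and stays where it is left. A tilted or sideways-loaded knuckle can stick part-way down a pin.
- rest: Dark wooden grooved block fixed on the bench, 70 x 100 x 40, origin under its centre. The groove runs along its y, 15 wide, floor at z = 12, in which the door stands at the start, with the door's origin at y = -106 mm and its axes parallel to the rest's.
- glue_bottle: Bystander, loose glue bottle with orange cap, 48 x 48 x 128, origin under its centre.
- tape: Bystander, loose wide roll of tan tape lying flat, 96 x 94 x 48, origin under its centre.
Not all that is in view belongs to the job. Of the things that look like the rest, the larger one is meant.

How it is judged (in metres and radians):
On the way, in this order (a step that is already met when the one before it is completed fails the run):
1. the door is lifted clear of the rest (height (world z) of door above 0.035 m and contact force between door and rest below 0.1 N), for 0.2 s.
2. both knuckles are fully down over the pins while the door stands open by more than 45 degrees (z of door in the frame of slot_end between -0.003 and 0.003 m and x of door in the frame of slot_end between -0.006 and 0.006 m and y of door in the frame of slot_end between -0.023 and 0.002 m and angle between door's own z axis and vertical below 0.06 rad and angle between the y axis of door and the y axis of cabinet, either way round above 0.785 rad), for 0.2 s.
At the end, for the whole second after the job is handed in: The door hangs on both pins (its origin within 3 mm of the hung height, within 6 mm of the pin axis in the cabinet's x and within its slots in y, upright within 0.06 rad), shut with its free edge within 8 mm of the cabinet front, at rest and released (z of door in the frame of slot_end between -0.003 and 0.003 m and x of door in the frame of slot_end between -0.006 and 0.006 m and y of door in the frame of slot_end between -0.023 and 0.002 m and angle between door's own z axis and vertical below 0.06 rad and x of door_edge in the frame of cabinet above -0.068 m and y of door_edge in the frame of cabinet above 0.06 m and linear speed of door below 0.02 m/s and angular speed of door below 0.1 rad/s); the robot touches nothing.
It fails at once if the door is pressed against the hinge or cabinet with more than 40 N (contact force between door and cabinet above 40 N).
It fails at once if the glue bottle or the roll of tape is moved by more than 20 mm (distance of any of glue_bottle, tape from where it was at the start of the episode above 0.02 m).
It also fails if it takes over 72 s, if anything falls off the work surface, if the arm or the gripper's body presses on something with over 40 N, if the wrist force passes 120 N, or if a joint passes its speed limit or range.

## Robot

A 6-joint arm with a two-finger parallel gripper is mounted at the origin on the work surface; the furniture and walls round the work are solid. World frame = base frame: x ahead of the robot, y to its left, z up, the work surface at z = 0. Lengths are in mm, angles in rad, forces in N, time in s.
With the tool pointing down it reaches from about 325 to 850 mm from the base axis. Payload 15.5 kg.
Tool frame: the origin (TCP) lies between the finger pads; the fingertips stand 14 mm ahead of it and the grasp point (between the pads) lies 5 mm behind it; z points along the fingers, y is the line along which they close (so a half turn about z gives the same grasp; the last joint's range is limited). The gripper opens to 91 mm and grips with 3 to 60 N. Pads are 32 mm wide; open, the fingers measure 118 mm over their backs; the gripper's body (76 mm by 178 mm) begins 60 mm behind the grasp point.
Start: joints at [-1.349, 0.494, 1.345, -0, 1.302, -0.096], TCP at [194.706, -593.899, 193.315] pointing down, gripper open.
Joint ranges: [-2.91, 2.91], [-0.82, 2.16], [0.22, 2.67], [-1.22, 4.37], [0.12, 2.79], [-3.08, 3.08]. Speed limits (rad/s): [1.89, 1.89, 2.57, 3.01, 3.01, 3.01].

## Interface

Orientations are given as a rotation vector (axis times angle).
In Python, from workcell import r gives the robot as it stands. The module is installed in compiled form; this text tells all that it offers.
- The arm moves only by the shell command python3 -m jog 'ROWS' [FORCE]. ROWS is a JSON object of lists of equal length, an entry for each row: "linear": the shift along the tool's x, y, z in m, a list of three; "turn": the turn, a rotation vector about the tool's x, y, z in rad, a list of three; "jaw": the closure, from -1 (fully open) to 1 (shut). In form: {"linear": [[tx, ty, tz], ...], "turn": [[ax, ay, az], ...], "jaw": [jaw, ...]}. A call has 1 to 20 rows; each row is the pose to reach, as a shift and turn from the pose commanded when the call began, along the tool's axes at that moment; what a row does not reach only later rows make up. A row lasts 1/8 s, in which the tool goes at most 62.5 mm and 10.7 degrees, less where a joint would pass 70% of its speed; a pose out of reach is approached as far as the arm can. A call with a gripper value outside its range is refused whole. The fingers move at their own pace and stop on an object; FORCE is the grip in N (left out, the last holds). Time passes only in rows, so rows that repeat a pose let the fingers close. It gives the time, the measured TCP pose, the force, the opening and the grip force at its end, in the units of the state.
- r.read_state(): the state, without advancing time (a new reading comes with each control period).
- r.snapshot(name): name is "side" or "top" or "wrist"; returns a dict with "image" (480x640x3 uint8, red, green, blue), "fx", "fy", "cx", "cy" (pixels), "world_from_camera" (4x4, takes a point from camera to world coordinates). Camera axes: x right, y up, looking along -z (the intrinsics and any distortion apply to the point x, -y, -z); pixel columns grow to the right and rows downward; lengths in mm; the calibration is good to about 2 mm. The wrist camera is an equidistant fisheye: a pixel r from the principal point sees the ray r / f radians off the axis. A picture is of the moment at which its call begins. There is no depth.
- r.sign_off(): hands the job in; it is judged then, once.
The state is a dict: "time": time; "qpos": joint angles; "joint_velocities": joint speeds; "effort": joint torques, N m; "ee_pos": TCP position; "orientation": TCP orientation; "ft_force": force on the tool from outside, world axes, zero at the start; "ft_torque": the same for the moment, N m; "finger_gap": finger opening in mm; "finger_force": force on a finger pad.
Only numpy, scipy, OpenCV 4.12 (cv2) and the standard library are available. Lean on these libraries where they do the work, as an engineer would, in place of code of your own. Each camera call takes 0.05 s, during which the arm holds its last target. There are 200 camera calls.

## Working session

There is one attempt and no reset: what is moved stays moved. The work goes in short steps, Python scripts to look and compute and a shell command to move; the robot and the scene stay as the last step left them, time stands still between calls to the robot, and variables do not carry over. Pictures are saved under pics/ and viewed, at most 10 in all, crops included, and the job is handed in when it is done.

```bash
mkdir -p pics; python3 - <<'E'
from workcell import r
import cv2, numpy as np
s=r.read_state(); print({k:np.round(v,3) for k,v in s.items()})
for n in("side","top"):
    d=r.snapshot(n); cv2.imwrite(f"pics/{n}0.png",d["image"][:,:,::-1]); np.savez(f"{n}.npz",**d)
    print(n,d["fx"],d["fy"],d["cx"],d["cy"],np.round(d["world_from_camera"],3).tolist(),[k for k in d])
E
```

```text
{'time': np.float64(0.0), 'qpos': array([-1.35 ,  0.494,  1.346,  0.   ,  1.302, -0.095]), 'joint_velocities': array([-0.001,  0.   , -0.002, -0.   ,  0.001, -0.001]), 'effort': array([-0.0000e+00, -8.7882e+01, -3.8186e+01,  7.1000e-02,  5.3000e-02,
       -0.0000e+00]), 'ee_pos': array([ 194.618, -593.499,  192.738]), 'orientation': array([-3.101, -0.495,  0.   ]), 'ft_force': array([ 0.093,  1.455, -1.029]), 'ft_torque': array([ 0.041, -0.012, -0.06 ]), 'finger_force': np.float64(0.0), 'finger_gap': np.float64(91.224)}
side 458.3528052411753 458.3528052411753 317.43812793635766 242.8719539558224 [[0.998, 0.049, -0.034, 485.774], [-0.058, 0.672, -0.738, -848.837], [-0.013, 0.739, 0.674, 864.391], [0.0, 0.0, 0.0, 1.0]] ['image', 'fx', 'fy', 'cx', 'cy', 'world_from_camera']
top 438.9976315104812 438.9976315104812 313.94054644771984 243.40664101304196 [[0.024, 0.995, -0.096, 460.506], [-1.0, 0.022, -0.021, -17.588], [-0.018, 0.096, 0.995, 992.849], [0.0, 0.0, 0.0, 1.0]] ['image', 'fx', 'fy', 'cx', 'cy', 'world_from_camera']
```

View pics/side0.png

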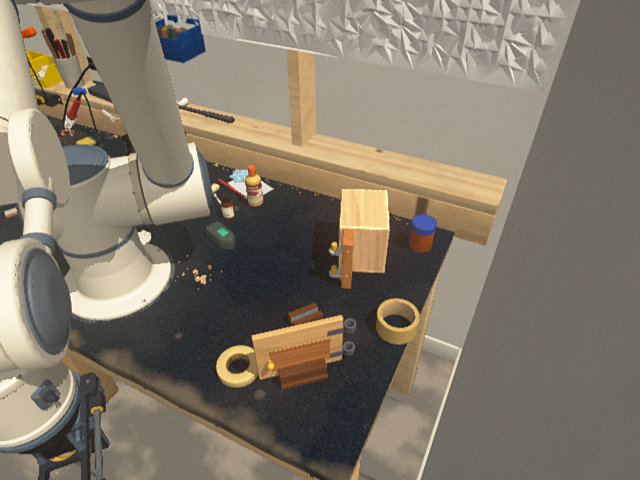

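View pics/top0.png

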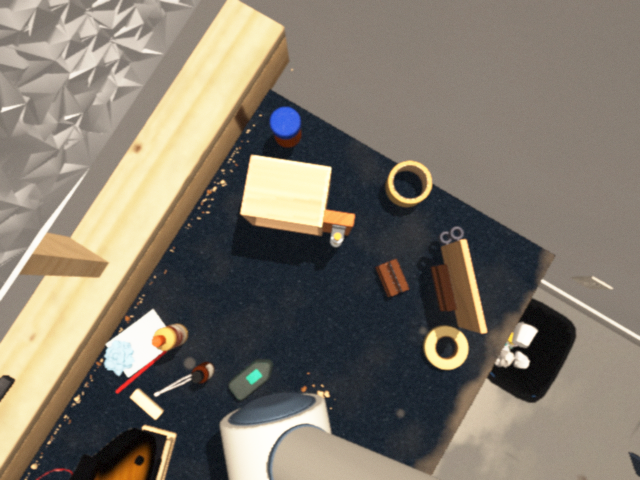

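The side view shows the door in the rest, with the knuckles at about (349,325/348) and the knob at (270,366). It also shows the cabinet at (365,230) with its pins at about (335,248/270). The top view shows the cabinet roof at (288,192), the post and pins at (337,237), the door's top edge from (455,240) to (478,332), the tape at (409,184) and the glue bottle at (168,338). I'll enlarge both.

```bash
python3 - <<'E'
import cv2
a=cv2.imread("pics/top0.png")[145:345,232:498]; cv2.imwrite("pics/topc.png",cv2.resize(a,None,fx=3,fy=3,interpolation=cv2.INTER_CUBIC))
a=cv2.imread("pics/side0.png")[180:395,210:426]; cv2.imwrite("pics/sidec.png",cv2.resize(a,None,fx=2.75,fy=2.75,interpolation=cv2.INTER_CUBIC))
E
```

```text
(no output)
```

View pics/topc.png

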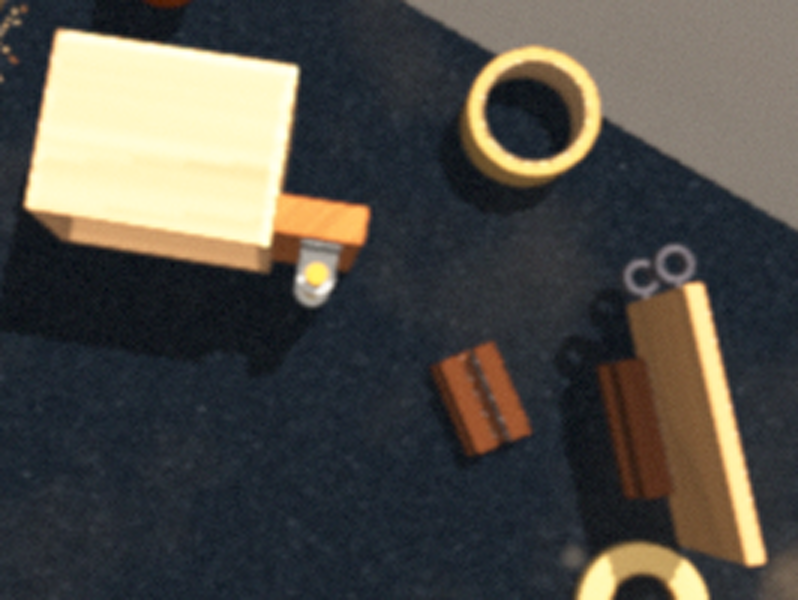

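View pics/sidec.png

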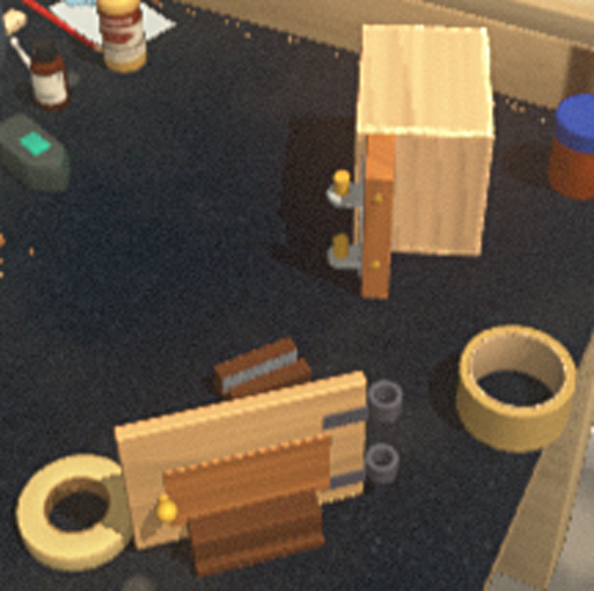

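In the top crop the brass pin top is at (316,273) and the upper knuckle top at (675,264). The door's top edge runs from (694,286) to (754,564), and the roof corners are (25,207), (270,247), (298,66) and (58,30). In the side crop the upper pin top is at about (341,177) and the upper knuckle at (386,390).

```bash
cat >h.py <<'E'
import numpy as np
def cast(d,p,z):
    M=d["world_from_camera"]; v=M[:3,:3]@np.array([(p[0]-d["cx"])/d["fx"],-(p[1]-d["cy"])/d["fy"],-1.])
    o=M[:3,3]; return (o+v*(z-o[2])/v[2])[:2]
E
python3 - <<'E'
from h import *
t=np.load("top.npz"); s=np.load("side.npz")
T=lambda p,z:cast(t,(p[0]/3+232-.33,p[1]/3+145-.33),z)
S=lambda p,z:cast(s,(p[0]/2.75+210-.3,p[1]/2.75+180-.3),z)
c=[T(p,150) for p in[(25,207),(270,247),(298,66),(58,30)]]
P=lambda n,v:print(n,np.round(v,1).tolist())
P("cab",c); w=c[0]-c[1]; P("w,d",[np.linalg.norm(w),np.linalg.norm(c[2]-c[1]),np.linalg.norm(c[3]-c[0])])
x=c[2]+c[3]-c[0]-c[1]; yaws=np.degrees([np.arctan2(-w[0],w[1]),np.arctan2(x[1],x[0])]); P("cab yaw",yaws)
P("pin top",[T((316,273),126),S((341,175),126)])
a=[T(p,152) for p in[(683,288),(705,283),(742,566),(766,562)]]; A=(a[0]+a[1])/2;B=(a[2]+a[3])/2
P("door edge",a);P("A,B,len",[*A,*B,np.linalg.norm(B-A)])
P("side door hinge/free",[S((362,375),152),S((118,428),152)])
u=(B-A)/np.linalg.norm(B-A);P("door yaw",np.degrees(np.arctan2(-u[0],u[1])))
P("origin",[A-16*u,B-196*u,T((675,264),126),S((386,390),126)])
P("tape",[T((531,117),48),S((516,387),48)]);P("ytape",cast(t,(446,348),20))
yw=np.radians(yaws.mean());R=np.array([[np.cos(yw),-np.sin(yw)],[np.sin(yw),np.cos(yw)]])
C=np.mean(c,0);P("C",C);P("slot_end",C+R@[-70,-95]);P("pin in cab",R.T@(T((316,273),126)-C))
P("post", [T((370,207),150)])
E
```

```text
cab [[596.8, 145.2], [574.1, -14.4], [693.7, -30.0], [714.9, 128.2]]
w,d [161.2, 120.7, 119.3]
cab yaw [-8.1, -7.8]
pin top [[560.6, -45.1], [561.4, -44.4]]
door edge [[553.1, -278.4], [556.6, -292.4], [379.2, -313.7], [382.1, -328.6]]
A,B,len [554.9, -285.4, 380.7, -321.2, 177.9]
side door hinge/free [[555.9, -284.5], [384.0, -318.9]]
door yaw 101.6
origin [[570.5, -282.2], [572.6, -281.8], [571.8, -281.4], [574.6, -278.9]]
tape [[687.3, -201.7], [689.1, -222.8]]
ytape [333.3, -288.9]
C [644.9, 57.2]
slot_end [562.4, -27.1]
pin in cab [-69.3, -113.1]
post [[601.5, -78.4]]
```

```bash
cat >>h.py <<'E'
from scipy.spatial.transform import Rotation as Ro
def go(target,yawdeg):
    "shift (tool axes, m) and turn to TCP target with the tool straight down, tool x at yawdeg"
    from workcell import r
    s=r.read_state(); R=Ro.from_rotvec(s["orientation"])
    y=np.radians(yawdeg); G=Ro.from_matrix(np.array([[np.cos(y),np.sin(y),0],[np.sin(y),-np.cos(y),0],[0,0,-1]]))
    print("pos",np.round(s["ee_pos"],1),"yaw",round(np.degrees(np.arctan2(*R.as_matrix()[1::-1,0])),2),"F",np.round(s["ft_force"],1),"t",round(float(s["time"]),2))
    print("shift",np.round(R.inv().apply(np.array(target)-s["ee_pos"])/1000,4),"turn",np.round((R.inv()*G).as_rotvec(),4))
E
python3 -c "
from h import *
go((474,-302,193),11.6)"
```

```text
pos [ 194.6 -593.6  192.8] yaw 18.15 F [0.1 0.  0. ] t 0.1
shift [ 0.3563 -0.19    0.    ] turn [-0.0011  0.      0.1144]
```

```bash
python3 -m jog '{"linear":[[0.04,-0.02,0],[0.1,-0.05,0],[0.15,-0.08,0],[0.2,-0.107,0],[0.25,-0.133,0],[0.3,-0.16,0],[0.34,-0.18,0],[0.3563,-0.19,0],[0.3563,-0.19,0],[0.3563,-0.19,0],[0.3563,-0.19,0]],"turn":[[0,0,0.02],[0,0,0.05],[0,0,0.08],[0,0,0.1],[0,0,0.114],[0,0,0.114],[0,0,0.114],[0,0,0.114],[0,0,0.114],[0,0,0.114],[0,0,0.114]],"jaw":[-1,-1,-1,-1,-1,-1,-1,-1,-1,-1,-1]}'
python3 - <<'E'
from h import *
from workcell import r
import cv2
d=r.snapshot("wrist"); cv2.imwrite("pics/w1.png",d["image"][:,:,::-1]); 
go((474,-302,136),11.6)
E
```

```text
time: 1.48
ee_pos: [473.4, -303.3, 193.3]
orientation: [3.126, 0.316, -0.0]
ft_force: [-0.2, 0.0, 0.1]
finger_gap: 91.4
finger_force: 0.0
pos [ 473.4 -303.2  193.3] yaw 11.54 F [ 0.7 -0.4  0.3] t 1.52
shift [ 0.0008 -0.0011  0.0573] turn [ 0.0001  0.0001 -0.0011]
```

View pics/w1.png

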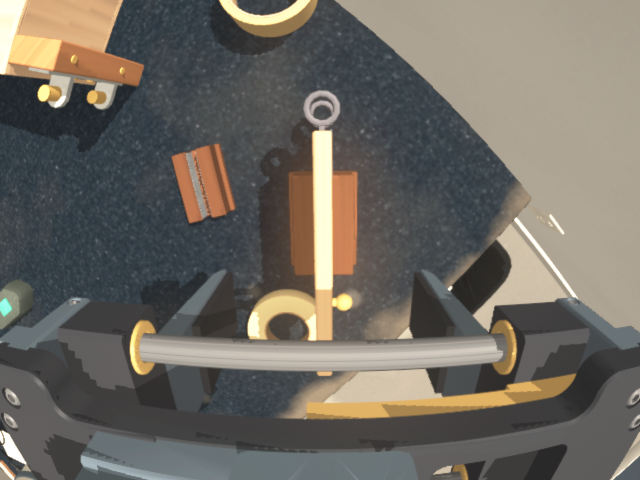

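The wrist view shows the door's top edge vertical at column 323, centred between the fingers (about 225 and 425), with the upper knuckle at (322,108). The alignment is good, so I'll descend and grip.

```bash
python3 -m jog '{"linear":[[0,0,0.02],[0,0,0.045],[0,0,0.057],[0,0,0.057],[0,0,0.057],[0,0,0.057],[0,0,0.057],[0,0,0.057],[0,0,0.057],[0,0,0.057],[0,0,0.057],[0,0,0.057]],"turn":[[0,0,0],[0,0,0],[0,0,0],[0,0,0],[0,0,0],[0,0,0],[0,0,0],[0,0,0],[0,0,0],[0,0,0],[0,0,0],[0,0,0]],"jaw":[-1,-1,-1,-1,1,1,1,1,1,1,1,1]}' 35
```

```text
time: 3.02
ee_pos: [474.1, -302.3, 136.3]
orientation: [-3.125, -0.318, 0.0]
ft_force: [-0.8, 0.6, -0.3]
finger_gap: 14.5
finger_force: 0.0
```

```bash
python3 -m jog '{"linear":[[0,0,0],[0,0,0],[0,0,0],[0,0,-0.008],[0,0,-0.016],[0,0,-0.024],[0,0,-0.03],[0,0,-0.035],[0,0,-0.035],[0,0,-0.035],[0,0,-0.035]],"turn":[[0,0,0],[0,0,0],[0,0,0],[0,0,0],[0,0,0],[0,0,0],[0,0,0],[0,0,0],[0,0,0],[0,0,0],[0,0,0]],"jaw":[1,1,1,1,1,1,1,1,1,1,1]}' 35
```

```text
time: 4.4
ee_pos: [473.9, -302.3, 171.0]
orientation: [-3.125, -0.318, 0.001]
ft_force: [-0.1, 0.5, 0.3]
finger_gap: 0.2
finger_force: 0.0
```

```bash
python3 - <<'E'
from workcell import r
import cv2, numpy as np
s=r.snapshot("side")["image"][:,:,::-1][230:430,180:440];w=r.snapshot("wrist")["image"][:,:,::-1]
s=cv2.resize(s,(520,400));w=cv2.resize(w[::,100:540],(275,300))
o=np.zeros((400,795,3),np.uint8);o[:,:520]=s;o[:300,520:]=w;cv2.imwrite("pics/m2.png",o)
E
```

```text
(no output)
```

View pics/m2.png

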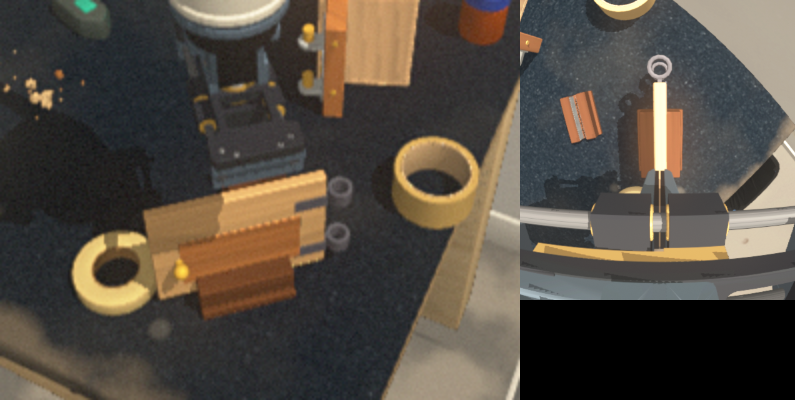

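The fingers have closed above the door, which still stands in the rest. I lifted before the grip had built up. I'll regrasp and check the grip before lifting.

```bash
python3 -m jog '{"linear":[[0,0,-0.01],[0,0,-0.01],[0,0,-0.01],[0,0,-0.01],[0,0,-0.01],[0,0,-0.01],[0,0,0.01],[0,0,0.025],[0,0,0.035],[0,0,0.035],[0,0,0.035],[0,0,0.035],[0,0,0.035],[0,0,0.035],[0,0,0.035],[0,0,0.035],[0,0,0.035],[0,0,0.035]],"turn":[[0,0,0],[0,0,0],[0,0,0],[0,0,0],[0,0,0],[0,0,0],[0,0,0],[0,0,0],[0,0,0],[0,0,0],[0,0,0],[0,0,0],[0,0,0],[0,0,0],[0,0,0],[0,0,0],[0,0,0],[0,0,0]],"jaw":[0,0,0,0,0,0,0,0,0,0,1,1,1,1,1,1,1,1]}' 40
```

```text
time: 6.75
ee_pos: [474.1, -302.4, 136.3]
orientation: [3.125, 0.318, -0.0]
ft_force: [0.4, 0.2, 0.2]
finger_gap: -0.2
finger_force: 0.0
```

```bash
cat >>h.py <<'E'
def proj(d,P):
    M=d["world_from_camera"]; c=M[:3,:3].T@(np.array(P)-M[:3,3]); return d["cx"]+d["fx"]*c[0]/-c[2], d["cy"]-d["fy"]*c[1]/-c[2]
E
python3 - <<'E'
from h import *
from workcell import r
import cv2
o=[]
for n,(x0,y0) in(("side",(230,290)),("top",(380,210))):
    d=r.snapshot(n); im=np.ascontiguousarray(cv2.resize(d["image"][y0:y0+130,x0:x0+130,::-1],None,fx=3,fy=3))
    p=r.read_state()["ee_pos"]
    for dz,c in((-14,(0,0,255)),(0,(0,255,0)),(65,(255,0,0))):
        u,v=proj(d,p+[0,0,dz]); cv2.circle(im,(int((u-x0)*3),int((v-y0)*3)),4,c,-1); print(n,u,v)
    o.append(im)
cv2.imwrite("pics/m3.png",np.hstack(o))
E
```

```text
side 300.50322984625564 335.0020957551625
side 300.2280426415962 330.6693153179739
side 298.8703538421542 309.2927128800384
top 467.2024828359663 282.53608963126806
top 469.5883586592768 282.47981622860016
top 481.7775859165331 282.1923204222565
```

View pics/m3.png

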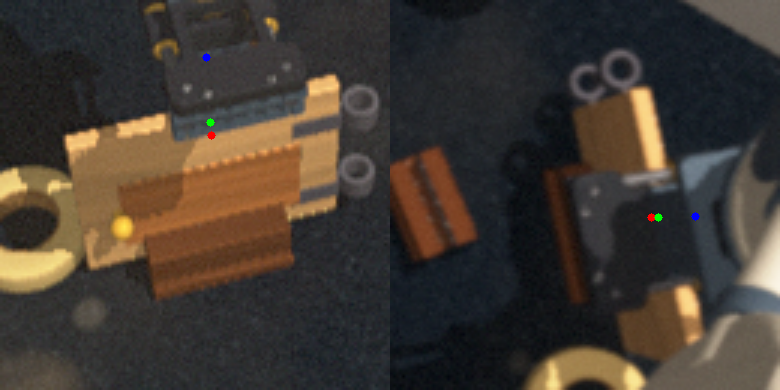

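```bash
python3 - <<'E'
from workcell import r
import cv2, numpy as np
print({k:np.round(v,2).tolist() for k,v in r.read_state().items() if k[:2] in("fi","ft")})
w=r.snapshot("wrist")["image"][:,:,::-1]; cv2.imwrite("pics/w4.png",cv2.resize(w[50:400,180:460],(480,600)))
E
```

```text
{'ft_force': [0.48, 0.28, -0.78], 'ft_torque': [0.03, -0.02, -0.01], 'finger_force': 0.0, 'finger_gap': 0.54}
```

View pics/w4.png

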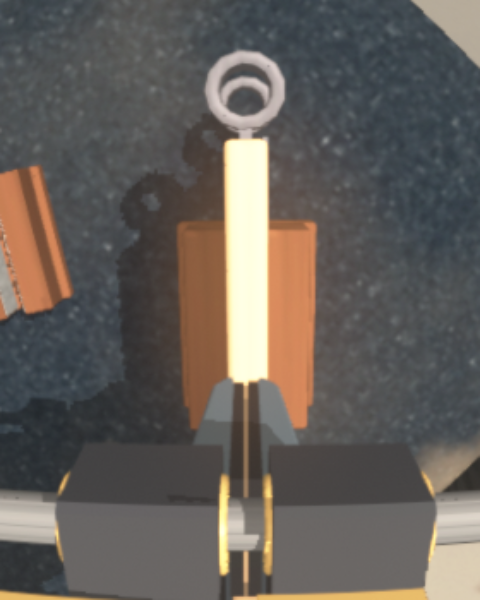

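The wrist view shows the pads shut (columns 230–262) with only a thin stripe between them, and the door's top edge going under them. The fingertips therefore seem to be above the door. I'll check the real tool height against the pictures.

```bash
python3 - <<'E'
from h import *
from workcell import r
s=np.load("side.npz");t=np.load("top.npz");p=r.read_state()["ee_pos"]
y=np.radians(11.6);ex=np.array([np.cos(y),np.sin(y),0]);ey=np.array([np.sin(y),-np.cos(y),0])
for dz in(65,95):
    for n,d in(("side",s),("top",t)):
        print(dz,n,[np.round(proj(d,p+a*38*ex+b*89*ey+[0,0,dz])).tolist() for a in(-1,1) for b in(-1,1)])
# triangulate door top corners from both views (least squares of two rays)
def ray(d,q):
    M=d["world_from_camera"];v=M[:3,:3]@np.array([(q[0]-d["cx"])/d["fx"],-(q[1]-d["cy"])/d["fy"],-1.]);return M[:3,3],v/np.linalg.norm(v)
def tri(q1,q2):
    A=0;b=0
    for o,v in(ray(t,q1),ray(s,q2)):
        N=np.eye(3)-np.outer(v,v);A=A+N;b=b+N@o
    return np.linalg.solve(A,b)
T=lambda a:(a[0]/3+231.67,a[1]/3+144.67);S=lambda a:(a[0]/2.75+209.7,a[1]/2.75+179.7)
print("hinge end",tri(T((694,286)),S((362,376))),"free",tri(T((754,564)),S((118,430))),"pin",tri(T((316,273)),S((341,175))),"knuckle",tri(T((675,264)),S((386,390))))
E
```

```text
65 side [[270.0, 279.0], [289.0, 353.0], [307.0, 272.0], [332.0, 343.0]]
65 top [[437.0, 312.0], [536.0, 294.0], [428.0, 270.0], [526.0, 252.0]]
95 side [[269.0, 269.0], [288.0, 343.0], [307.0, 261.0], [332.0, 333.0]]
95 top [[442.0, 313.0], [544.0, 295.0], [433.0, 269.0], [534.0, 251.0]]
hinge end [ 555.17905684 -285.43072615  151.96809746] free [ 382.41575026 -320.85900682  152.51248566] pin [560.92831597 -45.11555283 126.59460405] knuckle [ 572.90869712 -280.74041111  128.20630501]
```

The triangulated door top is at z = 152, as it must be, and the gripper body looks higher than the reading implies. By the given sizes I have 49 mm of clearance under the body, so I'll open, go 25 mm lower and close again.

```bash
python3 -m jog '{"linear":[[0,0,0],[0,0,0],[0,0,0],[0,0,0],[0,0,0],[0,0,0],[0,0,0.01],[0,0,0.02],[0,0,0.025],[0,0,0.025],[0,0,0.025],[0,0,0.025],[0,0,0.025],[0,0,0.025],[0,0,0.025],[0,0,0.025],[0,0,0.025],[0,0,0.025]],"turn":[[0,0,0],[0,0,0],[0,0,0],[0,0,0],[0,0,0],[0,0,0],[0,0,0],[0,0,0],[0,0,0],[0,0,0],[0,0,0],[0,0,0],[0,0,0],[0,0,0],[0,0,0],[0,0,0],[0,0,0],[0,0,0]],"jaw":[0,0,0,0,0,0,0,0,0,0,1,1,1,1,1,1,1,1]}' 40
```

```text
time: 9.15
ee_pos: [474.1, -302.4, 111.4]
orientation: [3.125, 0.318, 0.0]
ft_force: [-0.4, 0.4, 4.5]
finger_gap: 11.8
finger_force: 40.0
```

It grips now (gap 11.8), so the true tip is well above the reading and the hold may be shallow. I'll regrip 15 mm deeper.

```bash
python3 -m jog '{"linear":[[0,0,0],[0,0,0],[0,0,0.005],[0,0,0.010],[0,0,0.015],[0,0,0.015],[0,0,0.015],[0,0,0.015],[0,0,0.015],[0,0,0.015]],"turn":[[0,0,0],[0,0,0],[0,0,0],[0,0,0],[0,0,0],[0,0,0],[0,0,0],[0,0,0],[0,0,0],[0,0,0]],"jaw":[0.5,0.5,0.5,0.5,0.5,0.5,1,1,1,1]}' 40
```

```text
time: 10.4
ee_pos: [474.2, -302.4, 96.4]
orientation: [3.125, 0.318, 0.0]
ft_force: [0.1, -0.4, 0.5]
finger_gap: 12.4
finger_force: 40.0
```

```bash
python3 -m jog '{"linear":[[0,0,-0.004],[0,0,-0.01],[0,0,-0.016],[0,0,-0.022],[0,0,-0.028],[0,0,-0.034],[0,0,-0.035],[0,0,-0.035],[0,0,-0.035],[0,0,-0.035]],"turn":[[0,0,0],[0,0,0],[0,0,0],[0,0,0],[0,0,0],[0,0,0],[0,0,0],[0,0,0],[0,0,0],[0,0,0]],"jaw":[1,1,1,1,1,1,1,1,1,1]}' 40
python3 - <<'E'
from h import *
from workcell import r
import cv2
o=[]
for n in("side","top"):
    d=r.snapshot(n); np.savez(n+"1.npz",**d); im=d["image"][:,:,::-1]
    a=im[280:400,210:370] if n=="side" else im[210:350,390:510]
    o.append(cv2.resize(a,None,fx=2.5,fy=2.5))
h=max(i.shape[0] for i in o); cv2.imwrite("pics/m5.png",np.hstack([cv2.copyMakeBorder(i,0,h-i.shape[0],0,0,0) for i in o]))
E
```

```text
time: 11.65
ee_pos: [474.0, -302.3, 131.1]
orientation: [-3.125, -0.318, 0.0]
ft_force: [0.9, 0.0, -2.0]
finger_gap: 12.1
finger_force: 40.0
```

View pics/m5.png

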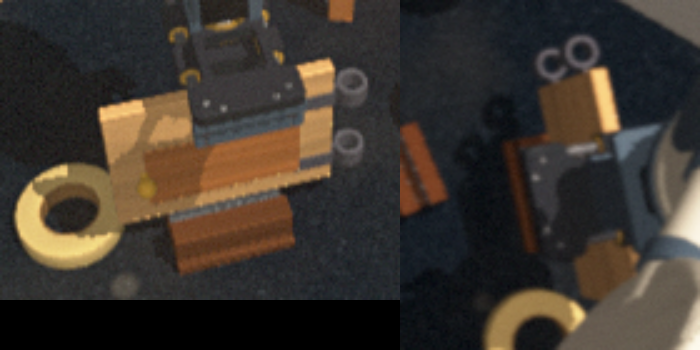

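The door is lifted: the side view shows its lower edge clear of the rest, the knuckles have moved up, and the wrist carries about 2 N. Next I move to in front of the hinge.

```bash
python3 -c "
from h import *
go((402.4,-23.6,131),-8)
t=np.load('top1.npz');print(cast(t,(462.8,230.8),161))"
```

```text
pos [ 474.  -302.3  131.2] yaw 11.62 F [ 0.6  0.7 -2.6] t 11.75
shift [-0.014  -0.2874  0.0003] turn [-2.000e-04  2.000e-04  3.424e-01]
[ 571.10093039 -282.30522055]
```

```bash
python3 -m jog '{"linear":[[-0.005,-0.006,0],[-0.014,-0.02,0],[-0.014,-0.045,0],[-0.014,-0.075,0],[-0.014,-0.105,0],[-0.014,-0.135,0],[-0.014,-0.165,0],[-0.014,-0.195,0],[-0.014,-0.225,0],[-0.014,-0.25,0],[-0.014,-0.27,0],[-0.014,-0.282,0],[-0.014,-0.2874,0],[-0.014,-0.2874,0],[-0.014,-0.2874,0],[-0.014,-0.2874,0]],"turn":[[0,0,0],[0,0,0.02],[0,0,0.05],[0,0,0.09],[0,0,0.13],[0,0,0.17],[0,0,0.21],[0,0,0.25],[0,0,0.29],[0,0,0.32],[0,0,0.34],[0,0,0.342],[0,0,0.342],[0,0,0.342],[0,0,0.342],[0,0,0.342]],"jaw":[1,1,1,1,1,1,1,1,1,1,1,1,1,1,1,1]}' 40
python3 - <<'E'
from h import *
from workcell import r
import cv2
go((461.8,-31.9,131),-8)
for n in("side","top"):
    d=r.snapshot(n); np.savez(n+"2.npz",**d); print(n,"expect knuckle top",np.round(proj(d,(501.6,-36.7,161)),1),"pin",np.round(proj(d,(561,-45,126)),1))
    im=d["image"][:,:,::-1]; a=im[210:310,270:380] if n=="side" else im[200:300,290:400]
    cv2.imwrite(f"pics/{n}6.png",cv2.resize(a,None,fx=3.6,fy=3.6,interpolation=cv2.INTER_CUBIC))
cv2.imwrite("pics/m6.png",np.hstack([cv2.imread("pics/side6.png"),cv2.imread("pics/top6.png")]))
E
```

```text
time: 13.75
ee_pos: [402.6, -24.1, 131.3]
orientation: [3.134, -0.219, 0.0]
ft_force: [1.4, 0.2, -2.2]
finger_gap: 12.0
finger_force: 40.0
pos [402.6 -24.1 131.3] yaw -8.0 F [ 1.4  0.2 -2.2] t 13.75
shift [ 0.0597 -0.0005  0.0003] turn [ 0.     -0.0001 -0.    ]
side expect knuckle top [308.1 231.3] pin [333.6 243.5]
top expect knuckle top [332.6 264.4] pin [336.9 235.5]
```

View pics/m6.png

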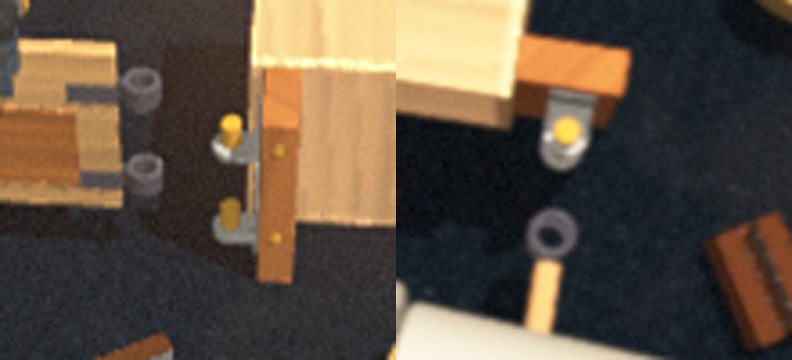

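In the side view the upper knuckle top is at crop (142,78) and the upper pin at (231,121). In the top view the knuckle ring is at (552,235) and the pin at (567,131). These agree with my predicted positions to about 1 mm, so I'll go in over the pins and lower to just above them with a lighter grip.

```bash
python3 -m jog '{"linear":[[0.006,0,0],[0.016,0,0],[0.026,0,0],[0.036,0,0],[0.046,0,0],[0.053,-0.0005,0],[0.058,-0.0005,0],[0.0595,-0.0005,0],[0.0595,-0.0005,0],[0.0595,-0.0005,0.005],[0.0595,-0.0005,0.01],[0.0595,-0.0005,0.014],[0.0595,-0.0005,0.014],[0.0595,-0.0005,0.014],[0.0595,-0.0005,0.014]],"turn":[[0,0,0],[0,0,0],[0,0,0],[0,0,0],[0,0,0],[0,0,0],[0,0,0],[0,0,0],[0,0,0],[0,0,0],[0,0,0],[0,0,0],[0,0,0],[0,0,0],[0,0,0]],"jaw":[1,1,1,1,1,1,1,1,1,1,1,1,1,1,1]}' 25
python3 -m jog '{"linear":[[0,0,0.001],[0,0,0.002],[0,0,0.003],[0,0,0.003]],"turn":[[0,0,0],[0,0,0],[0,0,0],[0,0,0]],"jaw":[1,1,1,1]}'
```

```text
time: 15.72
ee_pos: [461.6, -31.4, 117.5]
orientation: [3.134, -0.218, 0.0]
ft_force: [0.6, -0.6, -2.0]
finger_gap: 11.9
finger_force: 25.0
time: 16.23
ee_pos: [461.4, -31.4, 114.2]
orientation: [-3.134, 0.219, 0.0]
ft_force: [0.0, -0.7, -2.4]
finger_gap: 11.8
finger_force: 25.0
```

```bash
python3 -m jog '{"linear":[[0,0,0.0005],[0,0,0.001],[0,0,0.001]],"turn":[[0,0,0],[0,0,0],[0,0,0]],"jaw":[1,1,1]}'
python3 -m jog '{"linear":[[0,0,0.0005],[0,0,0.001],[0,0,0.001]],"turn":[[0,0,0],[0,0,0],[0,0,0]],"jaw":[1,1,1]}'
```

```text
time: 16.6
ee_pos: [461.5, -31.4, 113.3]
orientation: [-3.134, 0.218, 0.0]
ft_force: [0.1, 0.5, -1.7]
finger_gap: 12.2
finger_force: 25.0
time: 16.98
ee_pos: [461.5, -31.4, 112.3]
orientation: [-3.134, 0.219, 0.0]
ft_force: [-0.1, -1.7, -2.3]
finger_gap: 11.9
finger_force: 25.0
```

```bash
python3 -m jog '{"linear":[[0,0,0.001],[0,0,0.002],[0,0,0.002]],"turn":[[0,0,0],[0,0,0],[0,0,0]],"jaw":[1,1,1]}'
python3 -m jog '{"linear":[[0,0,0.0005],[0,0,0.001],[0,0,0.001]],"turn":[[0,0,0],[0,0,0],[0,0,0]],"jaw":[1,1,1]}'
```

```text
time: 17.35
ee_pos: [461.4, -31.4, 110.2]
orientation: [-3.134, 0.218, 0.0]
ft_force: [0.5, -0.3, -1.9]
finger_gap: 11.8
finger_force: 25.0
time: 17.73
ee_pos: [461.5, -31.4, 109.3]
orientation: [-3.134, 0.218, 0.0]
ft_force: [-0.3, -0.2, -1.3]
finger_gap: 11.8
finger_force: 25.0
```

```bash
python3 -m jog '{"linear":[[0,0,0.001],[0,0,0.002],[0,0,0.003],[0,0,0.003]],"turn":[[0,0,0],[0,0,0],[0,0,0],[0,0,0]],"jaw":[1,1,1,1]}'
python3 -m jog '{"linear":[[0,0,0.001],[0,0,0.002],[0,0,0.003],[0,0,0.003]],"turn":[[0,0,0],[0,0,0],[0,0,0],[0,0,0]],"jaw":[1,1,1,1]}'
```

```text
time: 18.23
ee_pos: [461.4, -31.4, 106.2]
orientation: [-3.134, 0.218, 0.0]
ft_force: [0.3, 0.3, -2.7]
finger_gap: 11.8
finger_force: 25.0
time: 18.73
ee_pos: [461.4, -31.4, 103.2]
orientation: [3.134, -0.218, -0.0]
ft_force: [0.5, 0.1, -1.6]
finger_gap: 12.0
finger_force: 25.0
```

```bash
python3 -m jog '{"linear":[[0,0,0.001],[0,0,0.002],[0,0,0.003],[0,0,0.003]],"turn":[[0,0,0],[0,0,0],[0,0,0],[0,0,0]],"jaw":[1,1,1,1]}'
python3 -m jog '{"linear":[[0,0,0.001],[0,0,0.002],[0,0,0.002]],"turn":[[0,0,0],[0,0,0],[0,0,0]],"jaw":[1,1,1]}'
python3 - <<'E'
from h import *
from workcell import r
import cv2
d=r.snapshot("top"); np.savez("top3.npz",**d); b=d["image"].astype(int)
m=((b[...,0]>b[...,2]+70)&(b[...,0]>150)); 
print("bright brass-like px near pin",[(x+325,y+225) for y,x in zip(*np.where(m[225:250,325:350]))][:40])
print(cv2.cvtColor(d["image"],cv2.COLOR_RGB2HSV)[228:246,337].tolist())
E
```

```text
time: 19.23
ee_pos: [461.4, -31.4, 100.2]
orientation: [-3.134, 0.218, 0.0]
ft_force: [0.4, 0.4, -2.2]
finger_gap: 11.7
finger_force: 25.0
time: 19.6
ee_pos: [461.4, -31.4, 98.2]
orientation: [-3.134, 0.218, 0.0]
ft_force: [0.3, 0.7, -2.5]
finger_gap: 11.9
finger_force: 25.0
bright brass-like px near pin [(np.int64(342), np.int64(225)), (np.int64(343), np.int64(225)), (np.int64(344), np.int64(225)), (np.int64(345), np.int64(225)), (np.int64(346), np.int64(225)), (np.int64(347), np.int64(225)), (np.int64(348), np.int64(225)), (np.int64(349), np.int64(225)), (np.int64(337), np.int64(232)), (np.int64(338), np.int64(232)), (np.int64(335), np.int64(233)), (np.int64(336), np.int64(233)), (np.int64(337), np.int64(233)), (np.int64(338), np.int64(233)), (np.int64(339), np.int64(233)), (np.int64(340), np.int64(233)), (np.int64(334), np.int64(234)), (np.int64(335), np.int64(234)), (np.int64(336), np.int64(234)), (np.int64(337), np.int64(234)), (np.int64(338), np.int64(234)), (np.int64(339), np.int64(234)), (np.int64(340), np.int64(234)), (np.int64(334), np.int64(235)), (np.int64(335), np.int64(235)), (np.int64(336), np.int64(235)), (np.int64(337), np.int64(235)), (np.int64(338), np.int64(235)), (np.int64(339), np.int64(235)), (np.int64(340), np.int64(235)), (np.int64(341), np.int64(235)), (np.int64(333), np.int64(236)), (np.int64(334), np.int64(236)), (np.int64(335), np.int64(236)), (np.int64(336), np.int64(236)), (np.int64(337), np.int64(236)), (np.int64(338), np.int64(236)), (np.int64(339), np.int64(236)), (np.int64(340), np.int64(236)), (np.int64(341), np.int64(236))]
[[17, 24, 96], [11, 19, 107], [175, 18, 85], [5, 54, 85], [17, 163, 169], [22, 171, 246], [25, 167, 252], [25, 165, 253], [25, 169, 253], [25, 167, 253], [24, 165, 252], [20, 163, 234], [15, 100, 161], [11, 37, 145], [15, 48, 190], [18, 46, 226], [21, 40, 234], [23, 36, 238]]
```

The brass pin top is visible inside a grey ring, so the knuckles are on the pins. Now the last 2 mm.

```bash
python3 -m jog '{"linear":[[0,0,0.0005],[0,0,0.001],[0,0,0.001]],"turn":[[0,0,0],[0,0,0],[0,0,0]],"jaw":[1,1,1]}' 15
python3 -m jog '{"linear":[[0,0,0.0004],[0,0,0.0008],[0,0,0.0008]],"turn":[[0,0,0],[0,0,0],[0,0,0]],"jaw":[1,1,1]}' 15
python3 -m jog '{"linear":[[0,0,0.0004],[0,0,0.0004],[0,0,0.0004]],"turn":[[0,0,0],[0,0,0],[0,0,0]],"jaw":[1,1,1]}' 10
```

```text
time: 20.02
ee_pos: [461.4, -31.4, 97.3]
orientation: [-3.134, 0.218, 0.0]
ft_force: [-0.4, -0.4, -2.4]
finger_gap: 12.0
finger_force: 15.0
time: 20.4
ee_pos: [461.5, -31.4, 96.5]
orientation: [-3.134, 0.218, 0.0]
ft_force: [-0.4, 0.6, -2.5]
finger_gap: 11.8
finger_force: 15.0
time: 20.78
ee_pos: [461.5, -31.4, 96.1]
orientation: [3.134, -0.218, 0.0]
ft_force: [-1.2, 0.0, 1.2]
finger_gap: 11.8
finger_force: 10.0
```

Contact: the wrist force has changed from -2.4 to +1.2 N at the hung height, so the door is seated. I'll open the fingers, raise, move round to the outer side and shut the fingers for pushing.

```bash
python3 -m jog '{"linear":[[0,0,0],[0,0,0],[0,0,0],[0,0,0],[0,0,0],[0,0,0],[0,0,0],[0,0,-0.01],[0,0,-0.03],[0,0,-0.05],[0,0,-0.07],[0,0,-0.07]],"turn":[[0,0,0],[0,0,0],[0,0,0],[0,0,0],[0,0,0],[0,0,0],[0,0,0],[0,0,0],[0,0,0],[0,0,0],[0,0,0],[0,0,0]],"jaw":[0,0,0,0,0,0,0,0,0,0,0,0]}'
python3 -m jog '{"linear":[[-0.02,0.015,0],[-0.04,0.035,0],[-0.05,0.055,0],[-0.05,0.06,0],[-0.05,0.06,0],[-0.05,0.06,0],[-0.05,0.06,0]],"turn":[[0,0,0],[0,0,0],[0,0,0],[0,0,0],[0,0,0],[0,0,0],[0,0,0]],"jaw":[1,1,1,1,1,1,1]}'
python3 - <<'E'
from h import *
from workcell import r
import cv2
go((0,0,0),-8); print(r.read_state()["finger_gap"])
d=r.snapshot("wrist"); cv2.imwrite("pics/w7.png",d["image"][:,:,::-1])
# wood colour rows in wrist view: door top edge line
h=cv2.cvtColor(d["image"],cv2.COLOR_RGB2HSV); m=((h[...,0]<25)&(h[...,1]>40)&(h[...,2]>215)).astype(np.uint8)
n,l,st,c=cv2.connectedComponentsWithStats(m); print([(st[i].tolist()) for i in range(1,n) if st[i,4]>150])
d=r.snapshot("side");h=cv2.cvtColor(d["image"],cv2.COLOR_RGB2HSV)
E
```

```text
time: 22.28
ee_pos: [462.4, -31.6, 167.7]
orientation: [3.134, -0.218, 0.005]
ft_force: [0.2, -0.4, -0.3]
finger_gap: 45.4
finger_force: 0.0
time: 23.15
ee_pos: [403.9, -83.5, 166.1]
orientation: [-3.134, 0.217, 0.0]
ft_force: [0.2, 0.0, 0.2]
finger_gap: 0.6
finger_force: 0.0
pos [403.9 -83.5 166.1] yaw -7.94 F [0.2 0.  0.2] t 23.15
shift [-0.4116 -0.0269  0.1661] turn [-0.0001  0.0001  0.0011]
0.6416091485454556
[[0, 0, 167, 62, 4909], [208, 53, 32, 265, 4699], [485, 219, 68, 81, 352], [501, 234, 43, 51, 344], [258, 253, 24, 16, 198], [13, 297, 23, 19, 178], [308, 335, 4, 48, 151]]
```

The wrist mask shows the door's top edge as one vertical strip (columns 208–240), still standing open and on the left of the tool as planned. I'll descend and start pushing along the arc.

```bash
python3 -m jog '{"linear":[[0,0,0.02],[0,0,0.045],[0,0,0.065],[0,0,0.07],[0,0,0.07]],"turn":[[0,0,0],[0,0,0],[0,0,0],[0,0,0],[0,0,0]],"jaw":[1,1,1,1,1]}'
python3 -m jog '{"linear":[[0,-0.01,0],[0,-0.02,0],[0,-0.03,0],[0,-0.036,0],[0,-0.041,0],[0,-0.05,0],[-0.001,-0.059,0],[-0.001,-0.068,0],[-0.001,-0.0764,0],[0.001,-0.0855,0],[0.003,-0.0945,0],[0.005,-0.1035,0],[0.007,-0.1127,0],[0.0115,-0.121,0],[0.016,-0.13,0],[0.0205,-0.1385,0],[0.025,-0.147,0],[0.025,-0.147,0]],"turn":[[0,0,0],[0,0,0],[0,0,0],[0,0,0],[0,0,0],[0,0,0],[0,0,0],[0,0,0],[0,0,0],[0,0,0],[0,0,0],[0,0,0],[0,0,0],[0,0,0],[0,0,0],[0,0,0],[0,0,0],[0,0,0]],"jaw":[1,1,1,1,1,1,1,1,1,1,1,1,1,1,1,1,1,1]}'
python3 - <<'E'
from h import *
from workcell import r
import cv2
d=r.snapshot("top"); np.savez("top4.npz",**d); cv2.imwrite("pics/t8.png",d["image"][:,:,::-1])
d=r.snapshot("wrist");h=cv2.cvtColor(d["image"],cv2.COLOR_RGB2HSV); m=((h[...,0]<25)&(h[...,1]>40)&(h[...,2]>215)).astype(np.uint8)
n,l,st,c=cv2.connectedComponentsWithStats(m)
for i in range(1,n):
    if st[i,4]>300: print(st[i].tolist(),np.round(cv2.minAreaRect(np.argwhere(l==i)[:,::-1].astype(np.float32)),0) if 0 else [np.round(v) for v in cv2.minAreaRect(np.argwhere(l==i)[:,::-1].astype(np.float32))])
E
```

```text
time: 23.88
ee_pos: [403.8, -83.8, 96.3]
orientation: [-3.134, 0.218, 0.0]
ft_force: [0.1, -0.2, 0.2]
finger_gap: 0.8
finger_force: 0.0
time: 26.12
ee_pos: [449.3, 58.7, 96.1]
orientation: [-3.134, 0.217, -0.0]
ft_force: [0.3, -0.4, -0.2]
finger_gap: 0.4
finger_force: 0.0
[77, 0, 215, 34, 524] [array([183.,  13.]), array([  9., 216.]), np.float64(81.0)]
[532, 0, 49, 14, 363] [array([556.,   6.]), array([13., 48.]), np.float64(90.0)]
[196, 6, 188, 27, 2072] [array([289.,  14.]), array([ 18., 188.]), np.float64(84.0)]
[243, 53, 277, 256, 7637] [array([383., 192.]), array([ 35., 361.]), np.float64(45.0)]
[195, 60, 189, 11, 783] [array([289.,  63.]), array([  8., 188.]), np.float64(88.0)]
```

The wrist mask shows the door at exactly 45°. I'll continue, slower near the end.

```bash
python3 -m jog '{"linear":[[0.006,-0.008,0],[0.013,-0.0155,0],[0.02,-0.023,0],[0.027,-0.0296,0],[0.0355,-0.036,0],[0.044,-0.0415,0],[0.053,-0.047,0],[0.062,-0.0514,0],[0.069,-0.054,0],[0.076,-0.0565,0],[0.082,-0.058,0],[0.087,-0.0595,0],[0.091,-0.0605,0],[0.095,-0.061,0],[0.095,-0.061,0]],"turn":[[0,0,0],[0,0,0],[0,0,0],[0,0,0],[0,0,0],[0,0,0],[0,0,0],[0,0,0],[0,0,0],[0,0,0],[0,0,0],[0,0,0],[0,0,0],[0,0,0],[0,0,0]],"jaw":[1,1,1,1,1,1,1,1,1,1,1,1,1,1,1]}'
python3 -m jog '{"linear":[[0.002,0,0],[0.004,0,0],[0.006,-0.001,0],[0.006,-0.001,0]],"turn":[[0,0,0],[0,0,0],[0,0,0],[0,0,0]],"jaw":[1,1,1,1]}'
python3 -m jog '{"linear":[[0.001,0,0],[0.002,0,0],[0.002,0,0]],"turn":[[0,0,0],[0,0,0],[0,0,0]],"jaw":[1,1,1]}'
```

```text
time: 28.1
ee_pos: [551.6, 105.4, 96.1]
orientation: [-3.134, 0.219, -0.0]
ft_force: [-0.6, -0.1, -0.3]
finger_gap: 0.4
finger_force: 0.0
time: 28.6
ee_pos: [557.6, 105.7, 96.1]
orientation: [-3.134, 0.218, -0.0]
ft_force: [-0.1, -1.0, 0.1]
finger_gap: 0.5
finger_force: 0.0
time: 28.98
ee_pos: [559.5, 105.3, 96.1]
orientation: [-3.134, 0.219, -0.0]
ft_force: [-0.9, 0.8, 0.1]
finger_gap: 0.4
finger_force: 0.1
```

```bash
python3 -m jog '{"linear":[[0.001,0,0],[0.002,0,0],[0.002,0,0]],"turn":[[0,0,0],[0,0,0],[0,0,0]],"jaw":[1,1,1]}'
python3 -m jog '{"linear":[[0.0005,0,0],[0.001,0,0],[0.001,0,0]],"turn":[[0,0,0],[0,0,0],[0,0,0]],"jaw":[1,1,1]}'
```

```text
time: 29.35
ee_pos: [560.5, 105.1, 96.0]
orientation: [3.134, -0.218, -0.003]
ft_force: [-5.0, 1.6, 2.7]
finger_gap: 0.7
finger_force: 2.5
time: 29.72
ee_pos: [560.6, 105.1, 95.9]
orientation: [-3.134, 0.218, 0.005]
ft_force: [-11.0, 2.8, 7.1]
finger_gap: 0.5
finger_force: 5.3
```

The door is against its stop at 11 N. I'll back off, rise clear, and check it numerically.

```bash
python3 -m jog '{"linear":[[-0.002,0,0],[-0.005,0,0],[-0.02,0,0],[-0.05,0,0],[-0.1,0,0],[-0.11,0,-0.04],[-0.11,0,-0.09],[-0.11,0,-0.1],[-0.11,0,-0.1],[-0.11,0,-0.1]],"turn":[[0,0,0],[0,0,0],[0,0,0],[0,0,0],[0,0,0],[0,0,0],[0,0,0],[0,0,0],[0,0,0],[0,0,0]],"jaw":[1,1,1,1,1,1,1,1,1,1]}'
python3 - <<'E'
from h import *
from workcell import r
import cv2
d=r.snapshot("top"); s=np.load("top.npz")
a=d["image"];cv2.imwrite("pics/t9.png",a[:,:,::-1])
g=lambda c:cv2.cvtColor(c,cv2.COLOR_RGB2HSV)
m=((g(a)[...,0]<28)&(g(a)[...,1]>40)&(g(a)[...,2]>110)).astype(np.uint8)
for n,p in(("shut free top outer",(-76,101,152)),("shut hinge top outer",(-76,-97,152)),("8mm open free",(-84,101,152))):
    y=np.radians(-8);w=np.array([644.9+np.cos(y)*p[0]-np.sin(y)*p[1],57.2+np.sin(y)*p[0]+np.cos(y)*p[1],p[2]]);print(n,np.round(proj(d,w),1))
for u in(245,255,265,280,300,320): print(u,"wood rows up to",g(a)[205:250,u,2].tolist())
# bystanders: image change at tape and glue bottle
for n,(x,y) in(("tape",(409,184)),("glue",(168,338))):
    print(n,np.abs(a[y-25:y+25,x-25:x+25].astype(int)-s["image"][y-25:y+25,x-25:x+25]).mean())
go((0,0,0),-8)
E
```

```text
time: 30.98
ee_pos: [452.5, 120.0, 194.8]
orientation: [3.134, -0.219, -0.003]
ft_force: [-0.2, 0.6, -1.2]
finger_gap: 0.4
finger_force: 0.0
shut free top outer [228.  219.9]
shut hinge top outer [328.7 236.2]
8mm open free [227.2 224. ]
245 wood rows up to [254, 254, 254, 254, 254, 254, 253, 253, 252, 244, 221, 246, 251, 250, 250, 244, 191, 120, 98, 92, 87, 121, 156, 165, 161, 156, 157, 155, 156, 147, 124, 108, 104, 100, 97, 98, 98, 94, 87, 88, 89, 85, 89, 89, 86]
255 wood rows up to [253, 253, 253, 254, 254, 254, 254, 254, 253, 253, 250, 235, 234, 249, 250, 250, 248, 238, 169, 112, 98, 99, 103, 125, 128, 134, 148, 161, 168, 168, 158, 126, 69, 26, 21, 22, 20, 22, 22, 35, 51, 59, 70, 75, 78]
265 wood rows up to [252, 253, 253, 254, 254, 254, 254, 254, 254, 254, 253, 253, 249, 222, 241, 250, 250, 250, 248, 229, 146, 106, 104, 101, 90, 80, 77, 56, 31, 20, 26, 24, 21, 22, 24, 20, 25, 17, 23, 16, 22, 19, 18, 22, 21]
280 wood rows up to [251, 252, 253, 253, 253, 254, 254, 254, 254, 254, 253, 252, 252, 253, 251, 228, 214, 245, 250, 250, 250, 244, 200, 130, 112, 102, 88, 83, 80, 69, 45, 19, 20, 23, 23, 24, 23, 22, 21, 19, 21, 16, 16, 22, 26]
300 wood rows up to [252, 252, 252, 252, 252, 253, 253, 253, 254, 254, 253, 253, 252, 252, 252, 253, 254, 252, 239, 216, 240, 249, 250, 249, 247, 231, 156, 108, 109, 105, 87, 80, 78, 63, 34, 24, 24, 25, 23, 22, 24, 22, 22, 17, 23]
320 wood rows up to [250, 251, 252, 253, 253, 253, 253, 253, 253, 254, 254, 254, 254, 254, 254, 254, 254, 254, 253, 253, 252, 245, 190, 210, 247, 251, 251, 250, 243, 188, 113, 74, 72, 87, 91, 77, 53, 26, 20, 23, 17, 17, 21, 17, 23]
tape 16.1468
glue 63.15613333333334
pos [452.6 120.  194.8] yaw -7.98 F [-0.2 -0.6 -0.7] t 31.02
shift [-0.4311  0.1816  0.1959] turn [0.0006 0.0022 0.0003]
```

The dark gap line and the door's outer top edge run along the shut line (row 221 at column 245 against 222.6 predicted), so the door is shut. I'll check the bystanders in the side view by template match.

```bash
python3 - <<'E'
from h import *
from workcell import r
import cv2
for v in("side","top"):
    d=r.snapshot(v)["image"]; s=np.load(v+".npz")["image"]
    for n,(x,y,w) in(dict(tape=(397,321,24),glue=(254,187,18),pins=(338,250,5)) if v=="side" else dict(tape=(409,184,26),glue=(168,338,18))).items():
        R=cv2.matchTemplate(d[y-w-15:y+w+15,x-w-15:x+w+15],s[y-w:y+w,x-w:x+w],cv2.TM_CCOEFF_NORMED)
        _,m,_,l=cv2.minMaxLoc(R); print(v,n,round(m,2),"shift px",l[0]-15,l[1]-15)
E
```

```text
side tape 1.0 shift px 0 0
side glue 0.97 shift px 0 0
side pins 0.54 shift px 0 -2
top tape 0.99 shift px 0 0
top glue 0.6 shift px -3 2
```

Both bystanders are unmoved. In the top view the glue bottle is only hidden by the arm. Handing in.

```bash
python3 -c "
from workcell import r
print(r.sign_off())"
```

```text
the job is handed in; nothing more can be done
None
```

The door hangs on both pins, is swung shut against its stop and released, the glue bottle and tape are unmoved, and the job was handed in at about 31 s; the sign-off gave no verdict.

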